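# Swap a key fob for the sanding block in the sliding-door showcase

## Task

Somebody left the cork sanding block in one compartment of the low showcase. Slide the clear door over it past its neighbour, take the block out and put it in the tool tray on its flat underside; then put the key fob that lies on the table into the emptied compartment, lying flat on its floor, and slide that door fully shut again. Leave the other compartment's door and key fob as they are and do not disturb the other goods on the table.

Things in the scene. Friction and masses are not known exactly. Their poses are not given: they have to be found in the camera images.
- showcase: Low flat wooden showcase fixed on the table, 190 (x) x 370 (y) x 62 mm high; origin: centre of its underside, x away from the robot, y to the left. Walls 8 mm, floor top at 8 mm. Two compartments, left (+y) and right (-y), divided at y = 0. Two clear doors lie flat on top and slide along its y, the upper one over the lower one; topmost door surface 58 mm above the table.
- left_bay (a point): Middle of the left compartment's floor, 8 mm above the table. The compartment is 174 (x) x 174 (y) mm inside (162 mm in x between the tracks above it); the divider beside it is 6 mm thick, its top at 38 mm. Covered by the lower door (181 mm wide, 5 mm thick, underside at 45 mm).
- right_bay (a point): Middle of the right compartment's floor, 8 mm above the table; the same sizes. Covered by the upper door (181 mm wide, 5 mm thick, underside at 53 mm). The doors cannot leave their tracks and stay where they are left (about 1 N of friction).
- upper_door (a joint): Travel of the upper door, m: 0 = shut over the RIGHT compartment, grows as it slides left (showcase +y) over the lower door, stop at 0.138; it then leaves free all but the inner 38 mm or so of the compartment. May start up to 12 mm ajar.
- lower_door (a joint): Travel of the lower door, m: 0 = shut over the LEFT compartment, grows as it slides right (showcase -y) under the upper door, stop at 0.138; it then leaves free all but the inner 38 mm or so of the compartment. May start up to 12 mm ajar.
- upper_door_handle (a point): Middle of the top face of the upper door's upright wooden fin handle: 60 mm long along the showcase's x, 14 mm thick along its y, top 100 mm above the table; 14 mm in from the door's outer (right) edge. Can be gripped across its thickness; fingers kept above 62 mm height clear everything when sliding.
- lower_door_handle (a point): The same on the lower door: fin 60 x 14 mm, top 100 mm above the table, 14 mm in from the door's outer (left) edge.
- sanding_block: Cork sanding block with wooden top, 39 (x) x 65 (y) x 28 mm, about 45 g, loose; origin: centre of its underside. Starts flat in one of the two compartments with its length roughly along the showcase's y.
- tool_tray: Shallow open plywood tray fixed on the table left of the showcase, 130 (x) x 120 (y) x 24 mm high, walls and floor 5 mm; origin: centre of its underside. Starts empty.
- loose_fob: Wooden key fob, a flat bar with round ends, 20 (x) x 50 (y) x 8 mm, 12 g, loose on the table behind the showcase; origin: centre of its underside.
- shown_fob: A like key fob, 20 (x) x 50 (y) x 8 mm, lying in the showcase compartment that does not hold the sanding block; it stays there. Origin: centre of its underside.
- spatula: Bystander: flat beech spatula 120 x 26 x 6 mm on the table, the one right behind the showcase on the right (another lies farther back); origin: centre of its underside.
- small_jar: Bystander: turned wooden jar, 47 mm across, 73 mm high, at the back of the table; origin: centre of its underside.
- toy_tower: Bystander: round toy tower, 51 mm across, 99 mm high, at the back of the table; origin: centre of its underside.

How it is judged:
By the outcome, as a careful person would: the job done as asked, in the order asked, and still so for the second after the job is handed in, with the robot touching nothing.
It also fails if it takes over 72 s, if anything falls off the work surface, if the arm or the gripper's body presses on something with over 40 N, if the wrist force passes 120 N, or if a joint passes its speed limit or range.

## Robot

A 6-joint arm with a two-finger parallel gripper is mounted at the origin on a cart in front of the work surface, level with it; the furniture and walls round the work are solid. World frame = base frame: x ahead of the robot, y to its left, z up, the work surface at z = 0. Lengths are in m, angles in rad, forces in N, time in s.
With the tool pointing down it reaches from about 0.35 to 0.875 m from the base axis. Payload 4.2 kg.
Tool frame: the origin (TCP) lies midway between the tips of the shut fingers; the grasp point (between the pads) lies 19 mm behind it; z points along the fingers, y is the line along which they close (so a half turn about z gives the same grasp; the last joint's range is limited). The gripper opens to 87 mm and grips with 3 to 60 N. Pads are 19 mm wide; open, the fingers measure 117 mm over their backs; the gripper's body (75 mm by 190 mm) begins 51 mm behind the grasp point.
Start: joints at [1.491, 0.385, 0.008, 0, -1.194, -0.259], TCP at [0.208, 0.589, 0.223] pointing down, gripper open.
Joint ranges: [-3.14, 3.14], [-1.21, 2.06], [-1.07, 1.41], [-3.16, 2.05], [-2.99, -0.16], [-3.1, 3.1]. Speed limits (rad/s): [2.79, 2.79, 3.14, 3.14, 3.14, 3.14].

## Interface

Orientations are given as [roll, pitch, yaw] about the fixed x, y, z axes, in that order (R = Rz(yaw) Ry(pitch) Rx(roll)).
In Python, from cell import get_state, read_camera, camera_model, sign_off gives the robot as it stands.
- The arm moves only by the tool drive_tool, never from a script. Its arguments are lists of equal length, an entry for each row: "twist": the turn, a rotation vector about the tool's x, y, z scaled (see below), a list of three; "slide": the shift along the tool's x, y, z scaled (see below), a list of three; "gripper": the opening, from 0 (shut) to 1 (fully open). In form: {"twist": [[wx, wy, wz], ...], "slide": [[tx, ty, tz], ...], "gripper": [gripper, ...]}. A call has 1 to 5 rows; each row shifts and turns the commanded pose from where the row before left it, along the tool's axes as they then stand; what a row does not reach is not made up. The controller multiplies each number of a shift by 0.3 m and each number of a turn by 90 degrees. A row lasts 1/12 s, in which the tool goes at most 41.7 mm and 7.16 degrees, less where a joint would pass 70% of its speed; a pose out of reach is approached as far as the arm can. A call with a number of a shift or a turn outside -1 to 1 is refused whole. A call with a gripper value outside its range is refused whole. The fingers move at their own pace and stop on an object; "force" is the grip in N (left out, the last holds). Time passes only in rows, so rows that do not move let the fingers close. It gives the time, the measured TCP pose, the force, the opening and the grip force at its end, in the units of the state.
- get_state(): the state, without advancing time (a new reading comes with each control period).
- read_camera(name): name is "scene" or "top" or "wrist"; returns the picture (480x640x3 uint8, red, green, blue); there is no depth.
- camera_model(name): a dict with "fov_y" (degrees; the focal length in pixels is half the picture's height over the tangent of half this angle, whatever the lens; pixels are square), "cx", "cy" (the principal point, pixels), "rvec" (rotation vector, rad) and "tvec" (3), from world to camera coordinates, as OpenCV has them. Camera axes: x right, y down, z forward; pixel columns grow to the right and rows downward; lengths in m; the calibration is good to about 2 mm. The wrist camera is an equidistant fisheye: a pixel r from the principal point sees the ray r / f radians off the axis. A picture is of the moment at which its call begins: read the wrist's pose just before it. camera_model takes no time and is no camera call; for the wrist camera it gives the pose at the moment of the call.
- sign_off(): hands the job in; it is judged then, once.
The state is a dict: "time": time; "qpos": joint angles; "joint_velocities": joint speeds; "joint_torque": joint torques, N m; "tool_pos": TCP position; "orientation": TCP orientation; "ft_force": force on the tool from outside, world axes, zero at the start; "moment": the same for the moment, N m; "finger_gap": finger opening in m; "gripper_force": force on a finger pad.
Only numpy, scipy, OpenCV 4.12 (cv2) and the standard library are available. Lean on these libraries where they do the work, as an engineer would, in place of code of your own. Each camera call takes 0.05 s, during which the arm holds its last target. There are 200 camera calls.

## Working session

There is one attempt and no reset: what is moved stays moved. The work goes in short steps, Python scripts to look and compute and a tool call to move; the robot and the scene stay as the last step left them, time stands still between calls to the robot, and variables do not carry over. Pictures are saved under pics/ and viewed, at most 11 in all, crops included, and the job is handed in when it is done.

Besides the shell and the picture viewer there is one more tool, called as name(argument=value, ...) on one line, values as JSON. drive_tool: Moves the arm, as the interface text tells. Its arguments: {"type":"object","properties":{"twist":{"type":"array"},"slide":{"type":"array"},"gripper":{"type":"array"},"force":{"type":"number"}},"required":["twist","slide","gripper"]}

```bash
ls; mkdir -p pics
python3 - <<'E'
from cell import *
import cv2
print(get_state())
for n in("scene","top"):
    print(n,camera_model(n)); cv2.imwrite(f"pics/{n}0.png",read_camera(n)[:,:,::-1])
E
```

```text
pics
{'time': 0.0, 'qpos': array([ 1.49058691e+00,  3.85606699e-01,  6.63733568e-03, -5.09261621e-04,
       -1.19400564e+00, -2.58631957e-01]), 'joint_velocities': array([ 0.00150773, -0.00078014,  0.00019617,  0.00042862, -0.0008155 ,
       -0.00066716]), 'joint_torque': array([ 2.26694945e-03, -3.90665853e+01,  1.87402654e+01,  4.21958283e+00,
        1.10171683e-02, -1.84030127e-04]), 'tool_pos': array([0.20750767, 0.58891211, 0.22143232]), 'orientation': array([ 3.13936538e+00, -9.98347350e-05, -3.39029156e-01]), 'ft_force': array([-0.00788333,  1.02290827, -0.56798413]), 'moment': array([-0.00810464, -0.02830602, -0.00099739]), 'gripper_force': 0.0, 'finger_gap': 0.08691603167640446}
scene {'fov_y': 57.85338699670114, 'cx': 321.63563936928625, 'cy': 233.50435944110268, 'rvec': array([ 2.0673558 , -1.18806381,  0.49359256]), 'tvec': array([-0.28107656,  0.46976985,  0.53050143])}
top {'fov_y': 50.343848032918814, 'cx': 322.78977823254604, 'cy': 240.47963727071578, 'rvec': array([ 2.08504603, -2.14279734,  0.19701098]), 'tvec': array([0.06610909, 0.63225967, 1.0460611 ])}
```

View pics/top0.png

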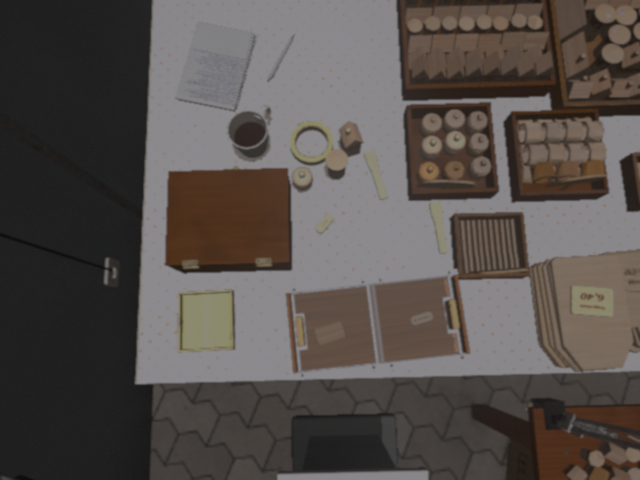

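View pics/scene0.png

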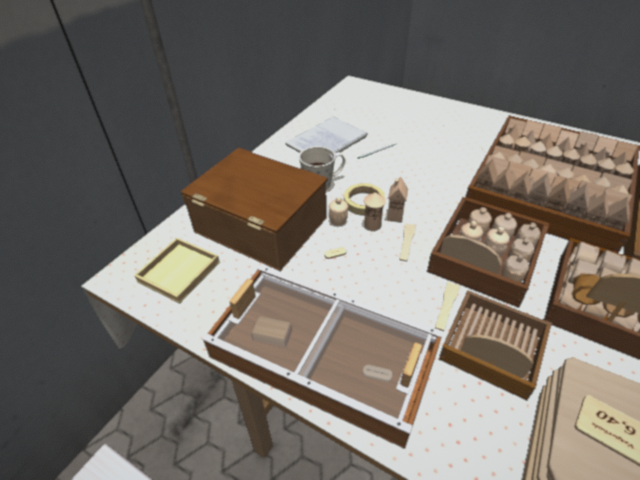

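The top view shows the block under the left (lower) door at about (330,332). The handle fins are at (300,331) and (453,314), the tray at (207,320), the loose fob at (325,224), and the showcase spans about (288–468, 276–371). The scene view agrees: block at (271,331), left fin (242,297), tray (178,269), fob (336,253).

```bash
cat > h.py <<'E'
import numpy as np, cv2
from cell import *
def ray(n,uv,z,m=None):
    m=m or camera_model(n); f=240/np.tan(np.radians(m['fov_y']/2))
    x=(np.atleast_2d(uv)-[m['cx'],m['cy']])/f
    if n=='wrist':
        r=np.linalg.norm(x,axis=1,keepdims=True)
        d=np.c_[x/np.maximum(r,1e-9)*np.sin(r),np.cos(r)]
    else: d=np.c_[x,np.ones(len(x))]
    R,_=cv2.Rodrigues(m['rvec']); c=-R.T@m['tvec']; d=d@R
    return c+d*((z-c[2])/d[:,2])[:,None]
def blob(img,roi,hsvlo,hsvhi):
    x0,y0,x1,y1=roi
    k=cv2.inRange(cv2.cvtColor(img[y0:y1,x0:x1],cv2.COLOR_RGB2HSV),hsvlo,hsvhi)
    c=max(cv2.findContours(k,cv2.RETR_EXTERNAL,cv2.CHAIN_APPROX_NONE)[0],key=cv2.contourArea)
    return c[:,0]+[x0,y0]
def rect(n,c,z,m=None):
    p=ray(n,c,z,m)[:,:2]*1000
    (x,y),(w,h),a=cv2.minAreaRect(p.astype(np.float32))
    if w<h: w,h,a=h,w,a+90
    return np.round([x,y,w,h,(a+90)%180-90],1)   # mm, long-axis angle deg from x
E
python3 - <<'E'
from h import *
t=cv2.imread('pics/top0.png')[:,:,::-1].copy(); s=cv2.imread('pics/scene0.png')[:,:,::-1].copy()
h=cv2.cvtColor(t,cv2.COLOR_RGB2HSV)
for q in[(300,331),(453,314),(207,320),(325,224),(330,332),(345,345),(310,220),(292,350),(375,320)]: print(q,h[q[1],q[0]])
for nm,roi,lo,hi,z in[("lfin",(293,312,308,352),(12,110,90),(32,255,255),.1),("rfin",(444,295,462,333),(12,110,90),(32,255,255),.1),
  ("tray",(170,280,245,360),(15,60,60),(40,255,255),.024),("fob",(310,210,340,238),(15,40,90),(40,255,255),.008)]:
    try:c=blob(t,roi,lo,hi);print(nm,rect("top",c,z),cv2.boundingRect(c))
    except Exception as e:print(nm,e)
print(ray("top",[(288,294),(296,371),(468,350),(457,276)],.062).round(3))
print(ray("top",[(315,328),(339,320),(345,335),(321,343)],.036).round(3))
hs=cv2.cvtColor(s,cv2.COLOR_RGB2HSV)
for nm,roi,lo,hi,z in[("lfin",(225,275,260,325),(10,110,90),(32,255,255),.1),("fob",(320,243,352,262),(15,40,90),(40,255,255),.006)]:
    try:c=blob(s,roi,lo,hi);print('s',nm,rect("scene",c,z),cv2.boundingRect(c))
    except Exception as e:print(nm,e)
a=cv2.resize(t[270:380,280:480],None,fx=4,fy=4,interpolation=2)[:,:,::-1]
cv2.imwrite('pics/c1.png',a[:600,:800])
E
```

```text
(300, 331) [ 20  94 139]
(453, 314) [ 21  93 137]
(207, 320) [ 29  44 139]
(325, 224) [ 25  48 138]
(330, 332) [ 13  69 107]
(345, 345) [12 80 96]
(310, 220) [140   5 140]
(292, 350) [ 10 106 111]
(375, 320) [  7  30 109]
lfin [411.4 114.2   7.9   0.   -0.8] (293, 344, 1, 5)
rfin [ 468.2 -228.2    0.     0.     0. ] (461, 313, 1, 1)
tray [471.6 308.9 125.9 118.6   1.5] (179, 290, 55, 61)
fob [684.5  44.2  42.9  15.8 -40.1] (317, 215, 15, 16)
[[ 0.52   0.126  0.062]
 [ 0.36   0.111  0.062]
 [ 0.394 -0.246  0.062]
 [ 0.548 -0.236  0.062]]
[[0.448 0.071 0.036]
 [0.463 0.019 0.036]
 [0.431 0.007 0.036]
 [0.416 0.059 0.036]]
s lfin [432.6  92.1 100.7  15.    7. ] (225, 275, 33, 42)
s fob [683.   43.3  47.1  21.8 -41.2] (325, 248, 21, 10)
```

View pics/c1.png

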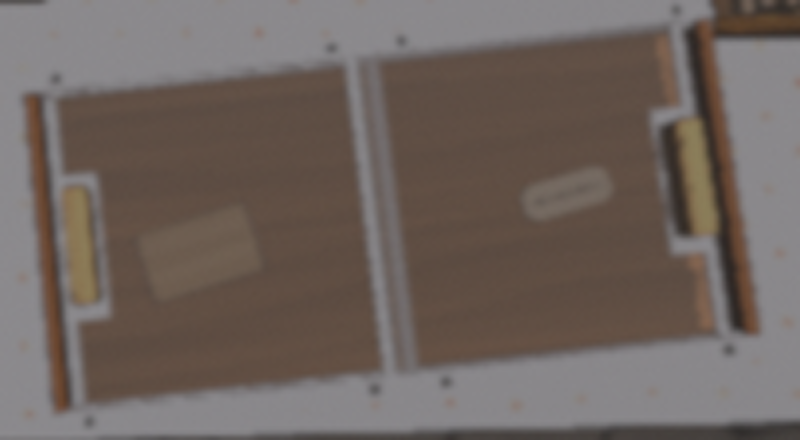

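The crop shows the left fin's top between crop pixels (63,187) and (103,303). The block corners are at (140,238), (243,207), (262,270) and (163,300). The lower door looks slightly ajar or shut, with the frame tilted about 6° in yaw.

Run:
```python
from h import *
P=lambda l:(np.array(l)+.5)/4-.5+[280,270]
def show(n,l,z):
    c=P(l);print(n,rect("top",c,z),ray("top",c,z)[:,:2].round(3).tolist())
m=camera_model('top');R,_=cv2.Rodrigues(m['rvec']);print('cam',-R.T@m['tvec'])
show('lfin',[(64,188),(90,186),(102,303),(74,304)],.1)
show('rfin',[(678,121),(703,117),(718,234),(690,238)],.1)
show('case',[(25,95),(57,410),(757,332),(712,22)],.062)
show('block',[(140,238),(243,207),(262,270),(163,300)],.036)
show('sfob',[(524,190),(605,166),(612,193),(532,222)],.016)
st=get_state(); print(st['tool_pos'],st['orientation'])
s=cv2.imread('pics/scene0.png')
cv2.imwrite('pics/c2.png',cv2.resize(s[240:440,190:450],None,fx=3,fy=3,interpolation=2))
```

```text
cam [0.41815147 0.04083148 1.14971677]
lfin [441.   98.9  59.   14.1   4.1] [[0.47, 0.108], [0.471, 0.095], [0.412, 0.09], [0.412, 0.104]]
rfin [ 466.8 -213.4   60.    14.3    3. ] [[0.495, -0.206], [0.497, -0.219], [0.438, -0.222], [0.436, -0.208]]
case [454.2 -59.8 368.6 163.7 -85.5] [[0.521, 0.13], [0.358, 0.116], [0.388, -0.248], [0.55, -0.237]]
block [436.1  39.2  57.9  34.8 -75. ] [[0.445, 0.072], [0.46, 0.016], [0.427, 0.007], [0.412, 0.06]]
sfob [ 463.4 -163.2   47.9   17.7  -75.3] [[0.466, -0.139], [0.478, -0.184], [0.463, -0.187], [0.449, -0.142]]
[0.20750511 0.58897405 0.221572  ] [ 3.13963805e+00 -9.80115566e-05 -3.38949827e-01]
```

View pics/c2.png

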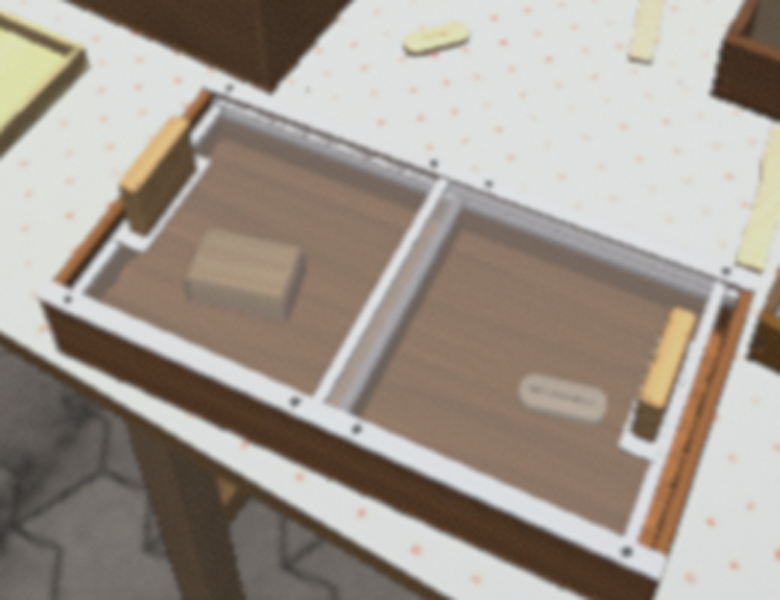

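```bash
cat > plan.py <<'E'
import sys, numpy as np
from cell import get_state
# args: x,y,z,yawdeg[,step_mm] ... '-' keeps the value; prints rows (turn first, then slide), tool pointing down
s=get_state(); p=np.array(s['tool_pos']); yaw=s['orientation'][2]
print('now',p.round(4),'rpy',s['orientation'].round(4),'t',round(s['time'],2),'gap',round(s['finger_gap'],4),'F',s['ft_force'].round(1))
for a in sys.argv[1:]:
    v=a.split(','); t=np.array([p[i] if v[i]=='-' else float(v[i]) for i in range(3)])
    ty=yaw if v[3]=='-' else np.radians(float(v[3])); st=float(v[4]) if len(v)>4 else 38
    d=(ty-yaw+np.pi)%(2*np.pi)-np.pi
    if abs(d)>.003:
        n=int(np.ceil(abs(d)/np.radians(7))); print(n,'x twist z',round(-d/n/(np.pi/2),4))
    yaw=ty; c,sn=np.cos(yaw),np.sin(yaw); w=t-p
    l=np.array([c*w[0]+sn*w[1], sn*w[0]-c*w[1], -w[2]]); n=max(1,int(np.ceil(np.linalg.norm(l)*1000/st)))
    print(n,'x slide',(l/n/.3).round(4).tolist()); p=t
E
python3 plan.py .441,.099,-,4.5 -,-,.069,-
```

```text
now [0.2075 0.589  0.2216] rpy [ 3.1396e+00 -1.0000e-04 -3.3890e-01] t 0.1 gap 0.0875 F [ 1.  -0.7 -0.9]
4 x twist z -0.0664
15 x slide [0.0432, 0.1126, -0.0]
5 x slide [0.0, 0.0, 0.1017]
```

drive_tool(twist=[[0,0,-0.0664],[0,0,-0.0664],[0,0,-0.0664],[0,0,-0.0664],[0,0,0]], slide=[[0,0,0],[0,0,0],[0,0,0],[0,0,0],[0.0432,0.1126,0]], gripper=[1,1,1,1,1])

```text
time: 0.52
tool_pos: [0.2219, 0.5602, 0.2208]
orientation: [-3.141, -0.0, 0.086]
ft_force: [1.0, 1.1, -0.2]
finger_gap: 0.0868
gripper_force: 0.0
```

drive_tool(twist=[[0,0,0],[0,0,0],[0,0,0],[0,0,0],[0,0,0]], slide=[[0.0432,0.1126,0],[0.0432,0.1126,0],[0.0432,0.1126,0],[0.0432,0.1126,0],[0.0432,0.1126,0]], gripper=[1,1,1,1,1])

```text
time: 0.93
tool_pos: [0.3013, 0.3915, 0.2222]
orientation: [3.141, 0.0, 0.079]
ft_force: [0.4, 0.3, 0.0]
finger_gap: 0.0868
gripper_force: 0.0
```

drive_tool(twist=[[0,0,0],[0,0,0],[0,0,0],[0,0,0],[0,0,0]], slide=[[0.0432,0.1126,0],[0.0432,0.1126,0],[0.0432,0.1126,0],[0.0432,0.1126,0],[0.0432,0.1126,0]], gripper=[1,1,1,1,1])

```text
time: 1.35
tool_pos: [0.379, 0.2283, 0.2224]
orientation: [3.142, 0.0, 0.079]
ft_force: [1.1, 0.6, 0.8]
finger_gap: 0.0869
gripper_force: 0.0
```

drive_tool(twist=[[0,0,0],[0,0,0],[0,0,0],[0,0,0]], slide=[[0.0432,0.1126,0],[0.0432,0.1126,0],[0.0432,0.1126,0],[0.0432,0.1126,0]], gripper=[1,1,1,1])

```text
time: 1.68
tool_pos: [0.4413, 0.0977, 0.2225]
orientation: [-3.141, 0.0, 0.079]
ft_force: [2.1, 0.9, 0.5]
finger_gap: 0.087
gripper_force: 0.0
```

```bash
python3 plan.py .441,.099,-,4.5 -,-,.069,-
python3 - <<'E'
from h import *
m=camera_model('wrist');i=read_camera('wrist');print(m);cv2.imwrite('pics/w1.png',i[:,:,::-1])
E
```

```text
now [0.4413 0.0977 0.2225] rpy [-3.1415e+00  2.0000e-04  7.8600e-02] t 1.68 gap 0.087 F [2.1 0.9 0.5]
1 x slide [-0.0006, -0.0043, -0.0]
5 x slide [0.0, 0.0, 0.1023]
{'fov_y': 65.70646984690485, 'cx': 322.60823090788466, 'cy': 242.4581402968024, 'rvec': array([-2.1543559 ,  1.99201537,  0.26768913]), 'tvec': array([0.06307393, 0.40084322, 0.50871798])}
```

View pics/w1.png

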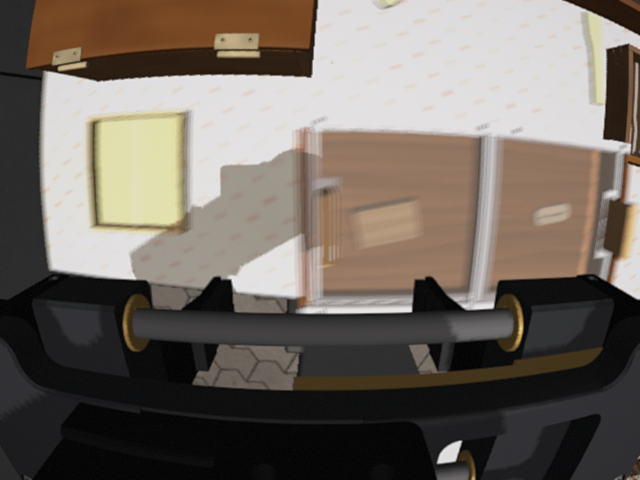

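The wrist view shows the fin at (327,224), between the fingers, and the block at (386,223). The tray is at (138,172), clear of the wooden box. I'll descend onto the fin and grip it.

drive_tool(twist=[[0,0,0],[0,0,0],[0,0,0],[0,0,0],[0,0,0]], slide=[[0,-0.004,0.102],[0,0,0.102],[0,0,0.102],[0,0,0.102],[0,0,0.102]], gripper=[1,1,1,1,1])

```text
time: 2.15
tool_pos: [0.4408, 0.1005, 0.0683]
orientation: [-3.141, -0.0, 0.078]
ft_force: [0.4, -0.0, -1.0]
finger_gap: 0.0868
gripper_force: 0.0
```

drive_tool(twist=[[0,0,0],[0,0,0],[0,0,0],[0,0,0],[0,0,0]], slide=[[0,0,0],[0,0,0],[0,0,0],[0,0,0],[0,0,0]], gripper=[0,0,0,0,0], force=12)

```text
time: 2.57
tool_pos: [0.4422, 0.1015, 0.0714]
orientation: [-3.14, -0.004, 0.079]
ft_force: [-0.9, -0.5, -0.7]
finger_gap: 0.0615
gripper_force: 0.0
```

drive_tool(twist=[[0,0,0],[0,0,0],[0,0,0],[0,0,0],[0,0,0]], slide=[[0,0,0],[0,0,0],[0,0,0],[0,0,0],[0,0,0]], gripper=[0,0,0,0,0])

```text
time: 2.98
tool_pos: [0.4411, 0.1008, 0.0697]
orientation: [-3.141, -0.0, 0.078]
ft_force: [0.0, -0.7, -0.1]
finger_gap: 0.0281
gripper_force: 0.0
```

drive_tool(twist=[[0,0,0],[0,0,0],[0,0,0],[0,0,0],[0,0,0]], slide=[[0,0,0],[0,0,0],[0,0,0],[0,0,0],[0,0,0]], gripper=[0,0,0,0,0])

```text
time: 3.4
tool_pos: [0.4411, 0.1007, 0.0695]
orientation: [3.141, 0.0, 0.079]
ft_force: [-0.6, -0.7, -0.5]
finger_gap: 0.0139
gripper_force: 12.0
```

drive_tool(twist=[[0,0,0],[0,0,0],[0,0,0],[0,0,0],[0,0,0]], slide=[[0,0.04,0],[0,0.06,0],[0,0.06,0],[0,0.06,0],[0,0.06,0]], gripper=[0,0,0,0,0])

```text
time: 3.82
tool_pos: [0.448, 0.0168, 0.0695]
orientation: [-3.141, -0.001, 0.079]
ft_force: [0.1, 2.0, -1.8]
finger_gap: 0.0139
gripper_force: 12.0
```

drive_tool(twist=[[0,0,0],[0,0,0],[0,0,0],[0,0,0]], slide=[[0,0.06,0],[0,0.04,0],[0,0.02,0],[0,0,0]], gripper=[0,0,0,0])

```text
time: 4.15
tool_pos: [0.4511, -0.0196, 0.0696]
orientation: [3.142, -0.001, 0.077]
ft_force: [2.8, -1.6, -1.0]
finger_gap: 0.0139
gripper_force: 12.0
```

drive_tool(twist=[[0,0,0],[0,0,0],[0,0,0],[0,0,0]], slide=[[0,0.01,0],[0,0.01,0],[0,0.01,0],[0,0,0]], gripper=[0,0,0,0])

```text
time: 4.48
tool_pos: [0.4517, -0.0278, 0.0696]
orientation: [-3.142, -0.001, 0.079]
ft_force: [2.8, -0.3, -4.7]
finger_gap: 0.0139
gripper_force: 12.0
```

drive_tool(twist=[[0,0,0],[0,0,0]], slide=[[0,0.01,0],[0,0,0]], gripper=[0,0])

```text
time: 4.65
tool_pos: [0.452, -0.0308, 0.0696]
orientation: [-3.142, -0.001, 0.079]
ft_force: [4.4, 0.5, -4.1]
finger_gap: 0.0138
gripper_force: 12.0
```

drive_tool(twist=[[0,0,0],[0,0,0],[0,0,0],[0,0,0],[0,0,0]], slide=[[0,0,0],[0,0,0],[0,0,0],[0,0,-0.06],[0,0,-0.12]], gripper=[1,1,1,1,1])

```text
time: 5.07
tool_pos: [0.4475, -0.0317, 0.1206]
orientation: [3.14, 0.012, 0.077]
ft_force: [0.6, 0.6, -0.1]
finger_gap: 0.0393
gripper_force: 0.0
```

drive_tool(twist=[[0,0,0],[0,0,0],[0,0,0],[0,0,0],[0,0,0]], slide=[[0,0,-0.12],[0,0,-0.12],[0,-0.1,-0.1],[0,-0.1,0],[0,0,0]], gripper=[1,1,1,1,1])

```text
time: 5.48
tool_pos: [0.4473, 0.0314, 0.2274]
orientation: [-3.139, -0.005, 0.081]
ft_force: [-0.8, -1.1, -0.0]
finger_gap: 0.0726
gripper_force: 0.0
```

drive_tool(twist=[[0,0,0],[0,0,0],[0,0,0]], slide=[[0,0,0],[0,0,0],[0,0,0]], gripper=[1,1,1])

```text
time: 5.73
tool_pos: [0.4461, 0.0277, 0.2243]
orientation: [3.141, 0.002, 0.078]
ft_force: [-0.1, 0.0, -0.1]
finger_gap: 0.0854
gripper_force: 0.0
```

Run:
```python
from h import *
m=camera_model('wrist');i=read_camera('wrist');s=get_state();print(s['tool_pos'],s['orientation'])
cv2.imwrite('pics/w2.png',i[:,:,::-1])
np.savez('w2.npz',**m)
```

```text
[0.44622811 0.02758749 0.22431238] [3.14086161e+00 1.95932182e-03 7.73262170e-02]
```

View pics/w2.png

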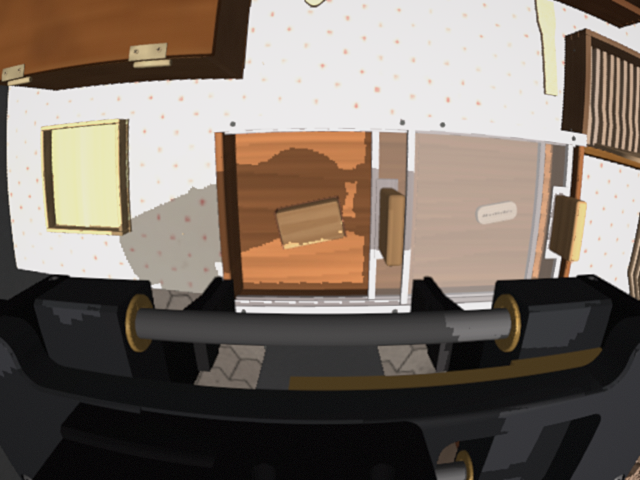

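The left compartment is open. The block's top face has corners at about (276,211), (337,200), (344,233) and (284,242), with its lit front face below. The lower fin is at (393,228).

```bash
python3 - <<'E'
from h import *
m=dict(np.load('w2.npz'));m={k:(float(v) if v.ndim==0 else v) for k,v in m.items()}
print(rect('wrist',np.array([(276,211),(337,200),(344,233),(284,242)]),.036,m),ray('wrist',[(276,211),(337,200),(344,233),(284,242)],.036,m).round(3)[:,:2].tolist())
print('walls in left',ray('wrist',[(238,285),(238,135)],.03,m).round(3)[:,:2].tolist(),'fin',ray('wrist',[(394,192),(403,263)],.1,m).round(3)[:,:2].tolist())
# top view tracking of block
t=read_camera('top');cv2.imwrite('pics/top2.png',t[:,:,::-1])
i=cv2.imread('pics/w2.png');cv2.imwrite('pics/c3.png',cv2.resize(i[120:310,210:420],None,fx=3.1,fy=3.1,interpolation=2))
E
python3 plan.py .436,.039,-,-75 -,-,.013,-
```

```text
[442.6  39.5  60.8  33.2 -75.4] [[0.451, 0.073], [0.466, 0.015], [0.434, 0.006], [0.421, 0.064]]
walls in left [[0.368, 0.111], [0.522, 0.115]] fin [[0.486, -0.026], [0.428, -0.04]]
now [0.4464 0.0276 0.2244] rpy [3.141e+00 1.700e-03 7.710e-02] t 5.83 gap 0.0865 F [0.  0.6 0.9]
12 x twist z 0.0735
1 x slide [-0.0457, 0.0236, -0.0]
6 x slide [0.0, -0.0, 0.1174]
```

View pics/c3.png

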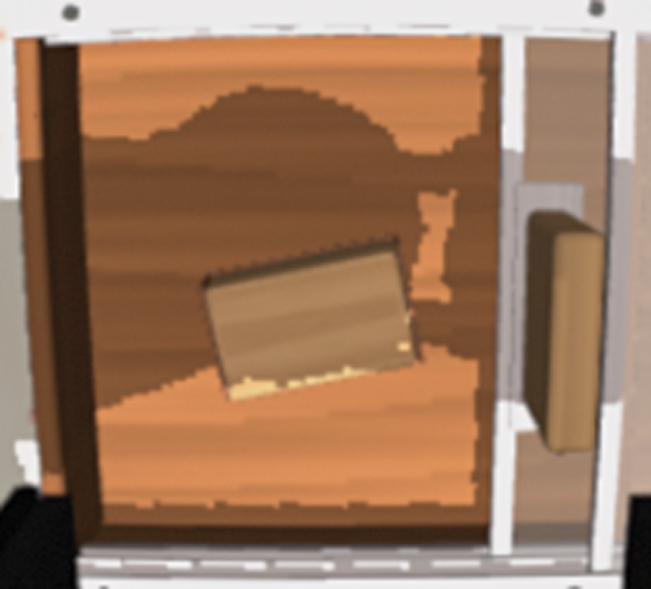

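The crop makes clear that the lit strip is part of the top face. That puts the block's centre at (310,224), about (0.437, 0.039), with yaw 15°, in agreement with the top view.

drive_tool(twist=[[0,0,0.0735],[0,0,0.0735],[0,0,0.0735],[0,0,0.0735],[0,0,0.0735]], slide=[[0,0,0],[0,0,0],[0,0,0],[0,0,0],[0,0,0]], gripper=[1,1,1,1,1])

```text
time: 6.25
tool_pos: [0.4466, 0.0277, 0.2245]
orientation: [3.14, 0.001, -0.506]
ft_force: [0.4, 0.4, -0.6]
finger_gap: 0.0872
gripper_force: 0.0
```

drive_tool(twist=[[0,0,0.0735],[0,0,0.0735],[0,0,0.0735],[0,0,0.0735],[0,0,0.0735]], slide=[[0,0,0],[0,0,0],[0,0,0],[0,0,0],[0,0,0]], gripper=[1,1,1,1,1])

```text
time: 6.67
tool_pos: [0.4466, 0.0277, 0.2245]
orientation: [3.14, 0.0, -1.083]
ft_force: [-0.0, 0.9, -0.2]
finger_gap: 0.0868
gripper_force: 0.0
```

drive_tool(twist=[[0,0,0.0735],[0,0,0.0735],[0,0,0],[0,0,0],[0,0,0]], slide=[[0,0,0],[0,0,0],[-0.045,0.021,0],[0,0,0.1],[0,0,0]], gripper=[1,1,1,1,1])

```text
time: 7.08
tool_pos: [0.4338, 0.0387, 0.191]
orientation: [3.132, 0.0, -1.309]
ft_force: [-1.1, 0.3, -0.1]
finger_gap: 0.0866
gripper_force: 0.0
```

```bash
python3 plan.py .437,.039,-,-75 -,-,.013,-
```

```text
now [0.4338 0.0387 0.191 ] rpy [ 3.1323e+00  4.0000e-04 -1.3088e+00] t 7.08 gap 0.0866 F [-1.1  0.3 -0.1]
1 x slide [0.0016, -0.0106, -0.0]
5 x slide [0.0, -0.0, 0.1186]
```

drive_tool(twist=[[0,0,0],[0,0,0],[0,0,0],[0,0,0],[0,0,0]], slide=[[0,-0.007,0.1],[0,0,0.12],[0,0,0.12],[0,0,0.12],[0,0,0]], gripper=[1,1,1,1,1])

```text
time: 7.5
tool_pos: [0.4347, 0.0378, 0.0517]
orientation: [3.127, -0.002, -1.31]
ft_force: [-0.9, -0.2, -0.5]
finger_gap: 0.0871
gripper_force: 0.0
```

```bash
python3 plan.py .437,.039,.013,-75
```

```text
now [0.4347 0.0378 0.0517] rpy [ 3.1265e+00 -2.0000e-03 -1.3096e+00] t 7.5 gap 0.0871 F [-0.9 -0.2 -0.5]
2 x slide [-0.0009, -0.0043, 0.0646]
```

drive_tool(twist=[[0.009,0,0],[0,0,0],[0,0,0]], slide=[[0,-0.004,0.07],[0,0,0.06],[0,0,0]], gripper=[1,1,1])

```text
time: 7.75
tool_pos: [0.4397, 0.0399, 0.0171]
orientation: [-3.132, -0.001, -1.308]
ft_force: [-0.6, 0.1, -0.4]
finger_gap: 0.0871
gripper_force: 0.0
```

drive_tool(twist=[[0,0,0],[0,0,0],[0,0,0],[0,0,0],[0,0,0]], slide=[[0,0,0],[0,0,0],[0,0,0],[0,0,0],[0,0,0]], gripper=[0,0,0,0,0], force=12)

```text
time: 8.17
tool_pos: [0.4412, 0.041, 0.019]
orientation: [-3.125, 0.0, -1.307]
ft_force: [0.3, 0.5, -0.4]
finger_gap: 0.0615
gripper_force: 0.0
```

drive_tool(twist=[[0,0,0],[0,0,0],[0,0,0],[0,0,0],[0,0,0]], slide=[[0,0,0],[0,0,0],[0,0,0],[0,0,0],[0,0,0]], gripper=[0,0,0,0,0])

```text
time: 8.58
tool_pos: [0.4404, 0.0407, 0.0181]
orientation: [-3.128, -0.0, -1.307]
ft_force: [-1.7, -0.4, 3.0]
finger_gap: 0.0385
gripper_force: 12.0
```

drive_tool(twist=[[0,0,0],[-0.004,0,0],[-0.004,0,0],[0,0,0],[0,0,0]], slide=[[0,0,-0.03],[0,0,-0.07],[0,0,-0.1],[0,0,-0.1],[0,0,-0.1]], gripper=[0,0,0,0,0])

```text
time: 9.0
tool_pos: [0.4395, 0.0404, 0.1391]
orientation: [-3.141, -0.0, -1.307]
ft_force: [0.6, 1.0, 0.2]
finger_gap: 0.0389
gripper_force: 12.0
```

drive_tool(twist=[[0,0,0],[0,0,0],[0,0,-0.05],[0,0,-0.0725],[0,0,-0.0725]], slide=[[0,0,-0.1],[0,0,-0.05],[0,0,0],[0,0,0],[0,0,0]], gripper=[0,0,0,0,0])

```text
time: 9.42
tool_pos: [0.4397, 0.0406, 0.1832]
orientation: [-3.139, -0.0, -0.995]
ft_force: [-0.2, 0.0, -0.1]
finger_gap: 0.0388
gripper_force: 12.0
```

drive_tool(twist=[[0,0,-0.0725],[0,0,-0.0725],[0,0,-0.0725],[0,0,-0.0725],[0,0,-0.0725]], slide=[[0,0,0],[0,0,0],[0,0,0],[0,0,0],[0,0,0]], gripper=[0,0,0,0,0])

```text
time: 9.83
tool_pos: [0.4395, 0.0405, 0.1827]
orientation: [-3.141, -0.001, -0.426]
ft_force: [-1.1, -0.4, -1.0]
finger_gap: 0.0389
gripper_force: 12.0
```

drive_tool(twist=[[0,0,-0.0725],[0,0,-0.0725],[0,0,-0.0725],[0,0,-0.0725],[0,0,0]], slide=[[0,0,0],[0,0,0],[0,0,0],[0,0,0],[0,0,0]], gripper=[0,0,0,0,0])

```text
time: 10.25
tool_pos: [0.4396, 0.0405, 0.1827]
orientation: [-3.141, -0.001, 0.026]
ft_force: [-0.2, 0.8, -1.0]
finger_gap: 0.0388
gripper_force: 12.0
```

```bash
python3 plan.py .469,.309,-,1.5,33 -,-,.02,-,30
```

```text
now [0.4396 0.0405 0.1827] rpy [-3.1413e+00 -9.0000e-04  2.6000e-02] t 10.25 gap 0.0388 F [-0.2  0.8 -1. ]
9 x slide [0.0135, -0.0991, -0.0]
6 x slide [0.0, 0.0, 0.0904]
```

drive_tool(twist=[[0,0,0],[0,0,0],[0,0,0],[0,0,0],[0,0,0]], slide=[[0.0135,-0.0991,0],[0.0135,-0.0991,0],[0.0135,-0.0991,0],[0.0135,-0.0991,0],[0.0135,-0.0991,0]], gripper=[0,0,0,0,0])

```text
time: 10.67
tool_pos: [0.4563, 0.1909, 0.183]
orientation: [-3.141, -0.001, 0.021]
ft_force: [0.4, -0.8, -1.2]
finger_gap: 0.0391
gripper_force: 12.0
```

drive_tool(twist=[[0,0,0],[0,0,0],[0,0,0],[0,0,0],[0,0,0]], slide=[[0.0135,-0.0991,0],[0.0135,-0.0991,0],[0.0135,-0.0991,0],[0.0135,-0.0991,0],[0,0,0.1]], gripper=[0,0,0,0,0])

```text
time: 11.08
tool_pos: [0.4742, 0.3167, 0.1581]
orientation: [-3.131, -0.014, 0.026]
ft_force: [1.5, 0.1, 0.1]
finger_gap: 0.0388
gripper_force: 12.0
```

drive_tool(twist=[[0,0,0],[0,0,0],[0,0,0],[0,0,0],[0,0,0]], slide=[[0,0,0.1],[0,0,0.1],[0,0,0.1],[0,0,0.08],[0,0,0]], gripper=[0,0,0,0,0])

```text
time: 11.5
tool_pos: [0.4669, 0.306, 0.0338]
orientation: [3.134, 0.007, 0.02]
ft_force: [0.1, -0.7, -0.4]
finger_gap: 0.0389
gripper_force: 12.0
```

```bash
python3 plan.py .469,.309,.017,1.5
```

```text
now [0.4669 0.306  0.0338] rpy [3.1341 0.007  0.0201] t 11.5 gap 0.0389 F [ 0.1 -0.7 -0.4]
1 x twist z -0.0039
1 x slide [0.0072, -0.0099, 0.0561]
```

drive_tool(twist=[[0,0,0],[0,0,0],[0,0,0],[0,0,0],[0,0,0]], slide=[[0,0,0],[0,0,0.02],[0,0,0.02],[0,0,0],[0,0,0]], gripper=[0,0,0,0,0])

```text
time: 11.92
tool_pos: [0.4702, 0.3092, 0.0278]
orientation: [-3.14, -0.002, 0.024]
ft_force: [-0.2, 0.9, 0.2]
finger_gap: 0.0389
gripper_force: 12.0
```

drive_tool(twist=[[0,0,0],[0,0,0],[0,0,0],[0,0,0],[0,0,0]], slide=[[0,0,0.015],[0,0,0.015],[0,0,0.009],[0,0,0],[0,0,0]], gripper=[0,0,0,0,0])

```text
time: 12.33
tool_pos: [0.47, 0.3089, 0.0152]
orientation: [-3.142, -0.001, 0.024]
ft_force: [0.3, -0.1, -0.4]
finger_gap: 0.0392
gripper_force: 12.0
```

drive_tool(twist=[[0,0,0],[0,0,0],[0,0,0],[0,0,0],[0,0,0]], slide=[[0,0,0],[0,0,0],[0,0,0],[0,0,0],[0,0,-0.03]], gripper=[0.64,0.64,0.64,0.64,0.64])

```text
time: 12.75
tool_pos: [0.469, 0.308, 0.0232]
orientation: [3.139, 0.001, 0.024]
ft_force: [-0.1, -0.3, -0.3]
finger_gap: 0.0549
gripper_force: 0.0
```

drive_tool(twist=[[0,0,0],[0,0,0],[0,0,0],[0,0,0],[0,0,0]], slide=[[0,0,-0.08],[0,0,-0.12],[0,0,-0.12],[0,0,-0.12],[0,0,-0.12]], gripper=[0.64,0.64,0.64,0.64,0.64])

```text
time: 13.17
tool_pos: [0.4695, 0.3086, 0.1952]
orientation: [-3.141, -0.002, 0.024]
ft_force: [0.3, -0.3, -0.1]
finger_gap: 0.0557
gripper_force: 0.0
```

drive_tool(twist=[[0,0,0],[0,0,0],[0,0,0],[0,0,0],[0,0,0]], slide=[[0,0.1,-0.05],[0,0.1,-0.05],[0,0.1,0],[0,0,0],[0,0,0]], gripper=[0.64,0.64,0.64,0.64,0.64])

```text
time: 13.58
tool_pos: [0.4718, 0.2177, 0.2237]
orientation: [-3.14, -0.003, 0.022]
ft_force: [0.4, 0.6, 0.3]
finger_gap: 0.0556
gripper_force: 0.0
```

Run:
```python
from h import *
m=camera_model('wrist');i=read_camera('wrist');cv2.imwrite('pics/w3.png',i[:,:,::-1]);np.savez('w3.npz',**m)
s=read_camera('scene')
t=cv2.imread('pics/top0.png')
a=cv2.resize(t[130:250,270:400],None,fx=4,fy=4,interpolation=2)   # top crop 520x480
b=i[:,:,::-1][0:300]; b=cv2.resize(b,(800-520,131))
c=cv2.resize(s[140:300,120:400,::-1],(280,160)); v=np.zeros((480,800,3),np.uint8)
v[:,:520]=a; v[:131,520:]=b; v[140:300,520:]=c
cv2.imwrite('pics/m1.png',v); print(get_state()['tool_pos'],get_state()['time'])
```

```text
[0.47194574 0.21912077 0.22285544] 13.6833
```

View pics/m1.png

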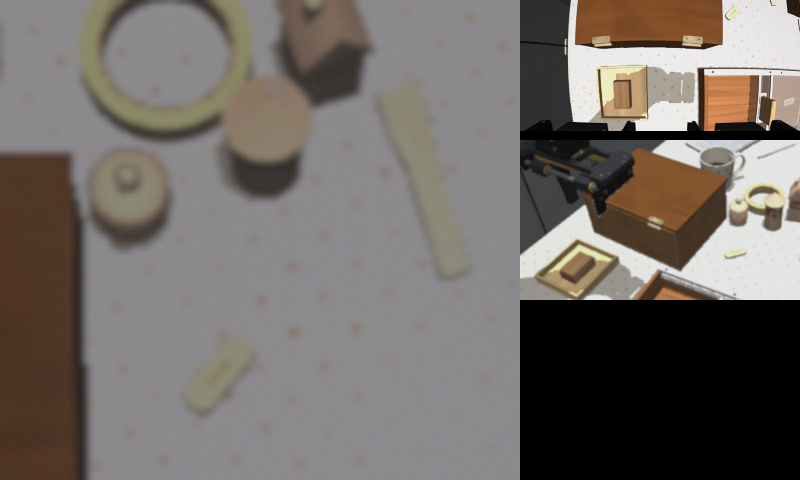

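The block lies flat in the tray (both small views). In the top crop, the jar knob is at (128,176), the tower top at (266,120), the fob from (197,400) to (243,348), and the wooden box's right edge at column 80.

Run:
```python
from h import *
P=lambda l:(np.array(l)+.5)/4-.5+[270,130]
jar=ray('top',P([(128,176)]),.073)[0,:2]; tow=ray('top',P([(266,120)]),.099)[0,:2]
box=ray('top',P([(72,155)]),.1)[0,:2]; boxb=ray('top',P([(80,480)]),.1)[0,:2]
fe=ray('top',P([(184,400),(206,413),(255,352),(234,336)]),.008)[:,:2]; fob=fe.mean(0)
t=cv2.imread('pics/top0.png')[:,:,::-1].copy()
c=blob(t,(310,210,340,238),(18,30,100),(40,255,255)); print('fob',fe.round(3).tolist(),fob, rect('top',c,.006))
print('jar',jar,'tower',tow,'boxedge',box,boxb)
h=np.array([684,44.])/1000
for yaw in(-40,50):
    a=np.radians(yaw-90); ey=np.array([np.cos(a),np.sin(a)]); ex=np.array([np.cos(a+np.pi/2),np.sin(a+np.pi/2)])
    for n,q,r in(('jar',jar,.0235),('tow',tow,.0255)):
        d=q-h; g=np.maximum(abs(np.array([d@ex,d@ey]))-[.0375,.095],0); print(yaw,n,'clear',np.linalg.norm(g)-r,(d@ex).round(3),(d@ey).round(3))
    print(yaw,'corners',[ (h+sx*.0375*ex+sy*.095*ey).round(3).tolist() for sx in(1,-1) for sy in(1,-1)])
```

```text
fob [[0.67, 0.065], [0.662, 0.053], [0.697, 0.023], [0.707, 0.035]] [0.68441419 0.04407063] [685.1  44.7  47.1  18.9 -39.5]
jar [0.78349955 0.09152753] tower [0.80412791 0.01503225] boxedge [0.78710978 0.12025825] [0.60887971 0.11833783]
-40 jar clear -0.013724982048630435 0.046 -0.1
-40 tow clear 0.04764343523092421 0.111 -0.055
-40 corners [[0.652, -0.053], [0.774, 0.093], [0.594, -0.005], [0.716, 0.141]]
50 jar clear 0.03936528243029488 0.1 0.046
50 tow clear -0.002007811433894925 0.055 0.111
50 corners [[0.781, 0.012], [0.635, 0.134], [0.733, -0.046], [0.587, 0.076]]
```

```bash
python3 - <<'E'
from h import *
m=camera_model('wrist');R,_=cv2.Rodrigues(m['rvec']);print('cam',-R.T@m['tvec'])
E
python3 plan.py .60,.08,-,-90 .672,.054,-,- -,-,.04,-
```

```text
cam [0.54472804 0.22071547 0.38565894]
now [0.4719 0.2191 0.2229] rpy [-3.1407e+00 -2.1000e-03  2.4200e-02] t 13.68 gap 0.0556 F [-0.1 -0.   0.7]
14 x twist z 0.0725
5 x slide [0.0927, -0.0854, -0.0]
3 x slide [0.0289, -0.08, -0.0]
5 x slide [0.0, -0.0, 0.1219]
```

drive_tool(twist=[[0,0,0.0725],[0,0,0.0725],[0,0,0.0725],[0,0,0.0725],[0,0,0.0725]], slide=[[0,0,0],[0,0,0],[0,0,0],[0,0,0],[0,0,0]], gripper=[0,0,0,0,0])

```text
time: 14.1
tool_pos: [0.4718, 0.22, 0.222]
orientation: [-3.141, -0.001, -0.549]
ft_force: [0.4, 0.5, -0.4]
finger_gap: 0.0301
gripper_force: 0.0
```

drive_tool(twist=[[0,0,0.0725],[0,0,0.0725],[0,0,0.0725],[0,0,0.0725],[0,0,0.0725]], slide=[[0,0,0],[0,0,0],[0,0,0],[0,0,0],[0,0,0]], gripper=[0,0,0,0,0])

```text
time: 14.52
tool_pos: [0.4718, 0.22, 0.2219]
orientation: [-3.141, -0.001, -1.119]
ft_force: [-0.5, 0.0, 0.5]
finger_gap: 0.0019
gripper_force: 0.0
```

drive_tool(twist=[[0,0,0.0725],[0,0,0.0725],[0,0,0.0725],[0,0,0.0725],[0,0,0]], slide=[[0,0,0],[0,0,0],[0,0,0],[0,0,0],[0.0927,-0.0854,0]], gripper=[0,0,0,0,0])

```text
time: 14.93
tool_pos: [0.4957, 0.1949, 0.2223]
orientation: [-3.141, 0.001, -1.567]
ft_force: [0.6, 0.3, -1.4]
finger_gap: 0.0005
gripper_force: 0.0
```

drive_tool(twist=[[0,0,0],[0,0,0],[0,0,0],[0,0,0],[0,0,0]], slide=[[0.0927,-0.0854,0],[0.0927,-0.0854,0],[0.0927,-0.0854,0],[0.0927,-0.0854,0],[0.0289,-0.08,0]], gripper=[0,0,0,0,0])

```text
time: 15.35
tool_pos: [0.6253, 0.069, 0.222]
orientation: [-3.141, -0.001, -1.572]
ft_force: [-0.4, 1.3, 0.7]
finger_gap: 0.0009
gripper_force: 0.0
```

drive_tool(twist=[[0,0,0],[0,0,0],[0,0,0],[0,0,0],[0,0,0]], slide=[[0.0289,-0.08,0],[0.0289,-0.08,0],[0,0,0],[0,0,0],[0,0,0]], gripper=[0,0,0,0,0])

```text
time: 15.77
tool_pos: [0.6718, 0.0548, 0.2217]
orientation: [3.141, 0.0, -1.569]
ft_force: [-0.7, -0.6, 0.4]
finger_gap: 0.0003
gripper_force: 0.0
```

```bash
python3 plan.py .672,.054,-,-90 -,-,.03,-;  python3 - <<'E'
from h import *
m=camera_model('wrist');i=read_camera('wrist')
k=cv2.cvtColor(i,cv2.COLOR_RGB2HSV); k=cv2.inRange(k,(18,60,120),(35,255,255))
for c in cv2.findContours(k,0,1)[0]:
    if 150<cv2.contourArea(c)<8000:
        print(cv2.boundingRect(c),rect('wrist',c[:,0],.008,m))
cv2.imwrite('pics/w4.png',i[:,:,::-1])
E
```

```text
now [0.6718 0.0548 0.2217] rpy [ 3.1413  0.     -1.5693] t 15.77 gap 0.0003 F [-0.7 -0.6  0.4]
1 x slide [0.0027, -0.0008, -0.0]
6 x slide [0.0, -0.0, 0.1065]
(470, 367, 53, 16) [440.4 269.5  80.4  16.7   1.4]
(96, 186, 78, 90) [891.5  76.3 106.6 100.9 -38.7]
(138, 157, 50, 43) [843.9  11.   59.2  38.7 -18.4]
(546, 137, 46, 13) [383.7 -35.2  71.6  13.    4.1]
```

drive_tool(twist=[[0,0,0],[0,0,0],[0,0,0],[0,0,0],[0,0,0]], slide=[[0,0,0.12],[0,0,0.12],[0,0,0.12],[0,0,0.12],[0,0,0.1]], gripper=[0,0,0,0,0])

```text
time: 16.23
tool_pos: [0.6707, 0.0549, 0.047]
orientation: [-3.141, 0.0, -1.569]
ft_force: [-0.5, 0.0, -0.5]
finger_gap: 0.0006
gripper_force: 0.0
```

drive_tool(twist=[[0,0,0],[0,0,0],[0,0,0],[0,0,0],[0,0,0]], slide=[[0,0,0.05],[0,0,0.02],[0,0,0],[0,0,0],[0,0,0]], gripper=[0,0,0,0,0])

```text
time: 16.65
tool_pos: [0.6737, 0.0548, 0.03]
orientation: [-3.136, 0.001, -1.569]
ft_force: [-0.3, 0.6, 0.8]
finger_gap: 0.0007
gripper_force: 0.0
```

drive_tool(twist=[[0,0,0],[0,0,0],[0,0,0],[0,0,0],[0,0,0]], slide=[[0,0,0.03],[0,0,0.03],[0,0,0],[0,0,0],[0,0,0]], gripper=[0,0,0,0,0])

```text
time: 17.07
tool_pos: [0.6722, 0.0539, 0.0094]
orientation: [-3.141, 0.0, -1.57]
ft_force: [0.9, 0.2, 0.9]
finger_gap: 0.0005
gripper_force: 0.0
```

drive_tool(twist=[[0,0,0],[0,0,0],[0,0,0]], slide=[[0,0,0.01],[0,0,0],[0,0,0]], gripper=[0,0,0])

```text
time: 17.32
tool_pos: [0.6727, 0.0541, 0.0085]
orientation: [-3.139, 0.0, -1.57]
ft_force: [-2.4, -0.2, 7.8]
finger_gap: 0.0009
gripper_force: 3.7
```

drive_tool(twist=[[0,0,0],[0,0,0],[0,0,0],[0,0,0],[0,0,0]], slide=[[0.01,0.014,0],[0.02,0.028,0],[0.02,0.028,0],[0.02,0.028,0],[0.02,0.028,0]], gripper=[0,0,0,0,0])

```text
time: 17.73
tool_pos: [0.6363, 0.0268, 0.0083]
orientation: [-3.134, 0.001, -1.569]
ft_force: [2.6, 0.5, 6.0]
finger_gap: -0.0
gripper_force: 2.8
```

drive_tool(twist=[[0,0,0],[0,0,0],[0,0,0],[0,0,0],[0,0,0]], slide=[[0.02,0.028,0],[0.02,0.028,0],[0.02,0.028,0],[0.01,0.014,0],[0,0,0]], gripper=[0,0,0,0,0])

```text
time: 18.15
tool_pos: [0.6057, 0.005, 0.0083]
orientation: [-3.136, 0.001, -1.57]
ft_force: [1.8, -0.6, 7.8]
finger_gap: 0.0003
gripper_force: 3.5
```

drive_tool(twist=[[0,0,0],[0,0,0],[0,0,0],[0,0,0],[0,0,0]], slide=[[0,0,-0.02],[0,0,-0.1],[0,0,-0.12],[0,0,-0.12],[0,0,-0.12]], gripper=[0.5,0.5,0.5,0.5,0.5])

```text
time: 18.57
tool_pos: [0.6027, 0.0052, 0.1509]
orientation: [3.138, -0.0, -1.571]
ft_force: [0.7, -0.4, 0.7]
finger_gap: 0.0258
gripper_force: 0.0
```

drive_tool(twist=[[0,0,0],[0,0,0],[0,0,0],[0,0,0],[0,0,0]], slide=[[0,0.1,-0.1],[0,0.13,0],[0,0.1,0],[0,0,0],[0,0,0]], gripper=[0.5,0.5,0.5,0.5,0.5])

```text
time: 18.98
tool_pos: [0.5038, 0.0052, 0.1797]
orientation: [3.141, 0.0, -1.57]
ft_force: [0.9, 0.6, 0.3]
finger_gap: 0.0433
gripper_force: 0.0
```

```bash
python3 plan.py;  python3 - <<'E'
from h import *
m=camera_model('wrist');i=read_camera('wrist');t=read_camera('top');s=read_camera('scene')
cv2.imwrite('pics/w5.png',i[:,:,::-1]);cv2.imwrite('pics/top5.png',t[:,:,::-1]);cv2.imwrite('pics/s5.png',s[:,:,::-1]);np.savez('w5.npz',**m)
for n,im,roi in(('top',t,(295,190,420,275)),('scene',s,(310,220,430,330))):
    x0,y0,x1,y1=roi
    k=cv2.inRange(cv2.cvtColor(im[y0:y1,x0:x1],cv2.COLOR_RGB2HSV),(15,38,90),(40,255,255))
    for c in cv2.findContours(k,0,1)[0]:
        if 40<cv2.contourArea(c)<800: print(n,np.add(cv2.boundingRect(c),[x0,y0,0,0]),cv2.contourArea(c),rect(n,c[:,0]+[x0,y0],.006))
E
```

```text
now [0.5038 0.0052 0.1797] rpy [ 3.141e+00  2.000e-04 -1.570e+00] t 18.98 gap 0.0433 F [0.9 0.6 0.3]
scene [310 302   8  28] 149.0 [515.5  -3.9  63.6  13.9  31.7]
scene [328 272  22  12] 130.5 [ 6.23e+02  3.00e-01  4.74e+01  2.08e+01 -4.08e+01]
scene [405 225  10  17] 70.5 [825.4 -76.   56.1  21.   21.8]
```

```bash
python3 - <<'E'
from h import *
m=dict(np.load('w5.npz'));m={k:(float(v) if v.ndim==0 else v) for k,v in m.items()}
i=cv2.imread('pics/w5.png')[:,:,::-1].copy()
k=cv2.inRange(cv2.cvtColor(i,cv2.COLOR_RGB2HSV),(15,35,90),(40,255,255))
for c in cv2.findContours(k,0,1)[0]:
    if 150<cv2.contourArea(c)<9000: print(cv2.boundingRect(c),cv2.contourArea(c),rect('wrist',c[:,0],.008,m))
R,_=cv2.Rodrigues(m['rvec']);v=R@np.array([.622,0,.008])+m['tvec'];r=np.linalg.norm(v[:2]);f=240/np.tan(np.radians(m['fov_y']/2))
print('expect',v[:2]/r*f*np.arctan2(r,v[2])+[m['cx'],m['cy']])
t=cv2.imread('pics/top5.png');w=np.zeros((480,800,3),np.uint8);w[:300,:400]=cv2.resize(i,(400,300))[:,:,::-1]
w[:,400:]=cv2.resize(t[180:300,290:390],(400,480),interpolation=2);w[300:,:400]=cv2.resize(cv2.imread('pics/s5.png')[240:330,260:460],(400,180));cv2.imwrite('pics/m2.png',w)
E
```

```text
(429, 301, 11, 57) 262.5 [386.7 120.3  68.8  10.6 -85. ]
(206, 301, 11, 57) 237.5 [623.3 120.2  68.7  10.3  85. ]
(0, 225, 41, 60) 1145.5 [879.7  39.3  77.9  65.9 -14.4]
(173, 199, 44, 41) 804.5 [628.2   2.   48.9  20.5 -39.6]
(352, 181, 88, 31) 1990.0 [437.2 -20.1  82.4  24.8   4.2]
(16, 123, 77, 55) 1000.0 [799.7 -78.3 121.5  25.4  13.6]
(575, 57, 35, 60) 200.5 [ 218.5 -149.1   62.8   34.7  -51.5]
(589, 53, 28, 42) 189.0 [ 200.3 -168.6   50.8   28.1  -52.2]
(505, 47, 54, 70) 977.0 [ 293.4 -137.7   81.7   54.6   74.5]
(568, 37, 45, 32) 255.0 [ 217.8 -188.2   72.    30.6   16.9]
(536, 22, 41, 44) 303.0 [ 267.  -186.4   48.5   35.7  -37.3]
(490, 5, 26, 45) 261.5 [ 330.7 -192.7   45.2   25.7  -87.2]
(103, 0, 88, 31) 1124.5 [ 680.  -215.3   98.2   26.7    5.9]
(11, 0, 34, 64) 630.0 [ 855.  -222.9  111.9   35.8  -57.8]
expect [199.68264383 217.28715451]
```

View pics/m2.png

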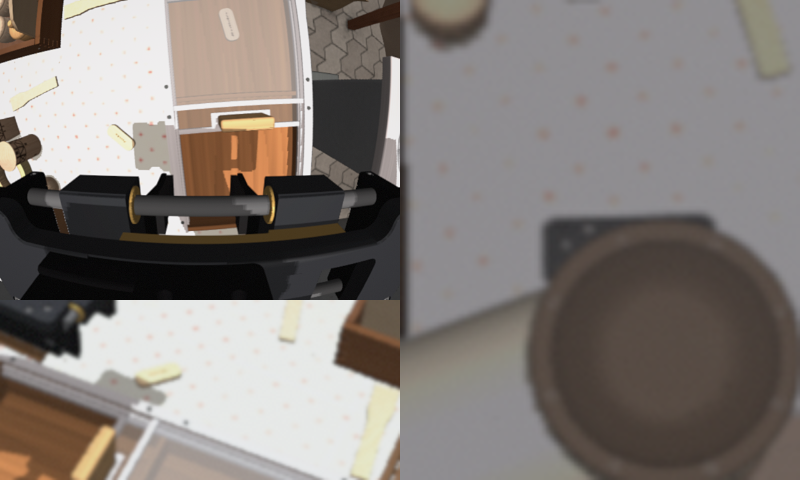

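The fob was dragged clear and is now at about (0.626, 0.001) at −40°, showing in the wrist view at full-frame (195,219). The jar, tower and spatulas look untouched.

drive_tool(twist=[[0,0,-0.0695],[0,0,-0.0695],[0,0,-0.0695],[0,0,-0.0695],[0,0,-0.0695]], slide=[[0,0,0],[0,0,0],[0,0,0],[0,0,0],[0,0,0]], gripper=[0.5,0.5,0.5,0.5,0.5])

```text
time: 19.55
tool_pos: [0.5073, 0.0058, 0.179]
orientation: [3.141, -0.0, -1.019]
ft_force: [0.6, -0.1, -0.0]
finger_gap: 0.0434
gripper_force: 0.0
```

drive_tool(twist=[[0,0,-0.0695],[0,0,-0.0695],[0,0,-0.0695],[0,0,0],[0,0,0]], slide=[[0,0,0],[0,0,0],[0,0,0],[0.08,-0.066,0],[0.08,-0.066,0]], gripper=[0.5,0.5,0.5,0.5,0.5])

```text
time: 19.97
tool_pos: [0.5694, 0.0053, 0.1795]
orientation: [-3.141, -0.0, -0.696]
ft_force: [0.7, 0.2, 0.3]
finger_gap: 0.0437
gripper_force: 0.0
```

drive_tool(twist=[[0,0,0],[0,0,0],[0,0,0],[0,0,0],[0,0,0]], slide=[[0.08,-0.066,0],[0.05,-0.04,0.05],[0,0,0.12],[0,0,0.12],[0,0,0]], gripper=[0.5,0.5,0.5,0.5,0.5])

```text
time: 20.38
tool_pos: [0.6143, 0.0038, 0.0838]
orientation: [3.13, 0.011, -0.7]
ft_force: [-1.0, 0.3, -1.8]
finger_gap: 0.0434
gripper_force: 0.0
```

drive_tool(twist=[[0,0,0],[0,0,0]], slide=[[0,0,0],[0,0,0]], gripper=[0.5,0.5])

```text
time: 20.55
tool_pos: [0.6208, 0.0048, 0.0943]
orientation: [-3.139, -0.003, -0.696]
ft_force: [0.6, -0.4, 1.2]
finger_gap: 0.0431
gripper_force: 0.0
```

```bash
python3 plan.py .626,.001,.004,-40
python3 - <<'E'
from h import *
m=camera_model('wrist');i=read_camera('wrist');s=read_camera('scene')
k=cv2.inRange(cv2.cvtColor(i,cv2.COLOR_RGB2HSV),(15,35,90),(40,255,255))
for c in cv2.findContours(k,0,1)[0]:
    if 150<cv2.contourArea(c)<9000:
        r=rect('wrist',c[:,0],.008,m)
        if 500<r[0]<700 and abs(r[1])<80: print(cv2.boundingRect(c),cv2.contourArea(c),r)
cv2.imwrite('pics/w6.png',i[:,:,::-1]);cv2.imwrite('pics/s6.png',s[:,:,::-1])
E
```

```text
now [0.6208 0.0048 0.0943] rpy [-3.1395e+00 -2.9000e-03 -6.9610e-01] t 20.55 gap 0.0431 F [ 0.6 -0.4  1.2]
3 x slide [0.0071, -0.0005, 0.1003]
(431, 302, 10, 56) 215.5 [513.7 -20.3  50.    6.8 -34.9]
(304, 202, 31, 71) 1939.5 [629.6   2.3  50.3  20.6 -40.6]
```

drive_tool(twist=[[0,0,0],[0,0,0],[0,0,0],[0,0,0],[0,0,0]], slide=[[0.024,-0.006,0],[0,0,0.1],[0,0,0.1],[0,0,0.06],[0,0,0]], gripper=[0.5,0.5,0.5,0.5,0.5])

```text
time: 21.07
tool_pos: [0.624, 0.0011, 0.0122]
orientation: [3.139, 0.003, -0.698]
ft_force: [-0.1, -0.3, -0.2]
finger_gap: 0.0434
gripper_force: 0.0
```

drive_tool(twist=[[0,0,0],[0,0,0],[0,0,0]], slide=[[0,0,0],[0,0,0],[0,0,0]], gripper=[0.5,0.5,0.5])

```text
time: 21.32
tool_pos: [0.6278, 0.0019, 0.0175]
orientation: [-3.137, -0.004, -0.696]
ft_force: [-0.1, -0.2, -0.7]
finger_gap: 0.043
gripper_force: 0.0
```

Settled at z ≈ 0.0165, so I'll lower about 13 mm and close gently.

drive_tool(twist=[[0,0,0],[0,0,0],[0,0,0],[0,0,0],[0,0,0]], slide=[[0,0,0.02],[0,0,0.015],[0,0,0.006],[0,0,0],[0,0,0]], gripper=[0.5,0.5,0.5,0.5,0.5])

```text
time: 21.73
tool_pos: [0.6259, 0.0016, 0.0026]
orientation: [-3.141, -0.001, -0.697]
ft_force: [0.2, -0.1, -0.3]
finger_gap: 0.0436
gripper_force: 0.0
```

drive_tool(twist=[[0,0,0],[0,0,0],[0,0,0],[0,0,0],[0,0,0]], slide=[[0,0,0],[0,0,0],[0,0,0],[0,0,0],[0,0,0]], gripper=[0,0,0,0,0], force=10)

```text
time: 22.15
tool_pos: [0.6261, 0.0017, 0.0028]
orientation: [-3.14, -0.001, -0.697]
ft_force: [-0.3, 0.8, 0.6]
finger_gap: 0.0196
gripper_force: 10.0
```

drive_tool(twist=[[0,0,0],[0,0,0],[0,0,0],[0,0,0],[0,0,0]], slide=[[0,0,-0.03],[0,0,-0.08],[0,0,-0.12],[0,0,-0.12],[0,0,-0.12]], gripper=[0,0,0,0,0])

```text
time: 22.57
tool_pos: [0.6255, 0.0015, 0.1459]
orientation: [-3.141, -0.001, -0.697]
ft_force: [1.4, 0.5, 0.2]
finger_gap: 0.0196
gripper_force: 10.0
```

drive_tool(twist=[[0,0,0],[0,0,0.072],[0,0,0.072],[0,0,0.072],[0,0,0.072]], slide=[[0,0,-0.08],[0,0,0],[0,0,0],[0,0,0],[0,0,0]], gripper=[0,0,0,0,0])

```text
time: 22.98
tool_pos: [0.6256, 0.0016, 0.1688]
orientation: [-3.139, -0.0, -1.155]
ft_force: [0.6, -0.5, -0.9]
finger_gap: 0.0201
gripper_force: 10.0
```

drive_tool(twist=[[0,0,0.072],[0,0,0.072],[0,0,0.072],[0,0,0],[0,0,0]], slide=[[0,0,0],[0,0,0],[0,0,0],[0,0,0],[0,0,0]], gripper=[0,0,0,0,0])

```text
time: 23.4
tool_pos: [0.6257, 0.0016, 0.1683]
orientation: [-3.14, 0.0, -1.486]
ft_force: [0.2, -0.5, -0.4]
finger_gap: 0.02
gripper_force: 10.0
```

```bash
python3 plan.py .446,.045,-,-85.5,30 -,-,.0115,-,30
```

```text
now [0.6257 0.0016 0.1683] rpy [-3.1395e+00  4.0000e-04 -1.4855e+00] t 23.4 gap 0.02 F [ 0.2 -0.5 -0.4]
1 x twist z 0.0043
7 x slide [-0.0273, 0.0837, -0.0]
6 x slide [0.0, -0.0, 0.0871]
```

drive_tool(twist=[[0,0,0.004],[0,0,0],[0,0,0],[0,0,0],[0,0,0]], slide=[[-0.0273,0.0837,0],[-0.0273,0.0837,0],[-0.0273,0.0837,0],[-0.0273,0.0837,0],[-0.0273,0.0837,0]], gripper=[0,0,0,0,0])

```text
time: 23.82
tool_pos: [0.4962, 0.0328, 0.1678]
orientation: [-3.14, 0.0, -1.492]
ft_force: [0.5, 0.6, -0.8]
finger_gap: 0.0198
gripper_force: 10.0
```

drive_tool(twist=[[0,0,0],[0,0,0],[0,0,0],[0,0,0],[0,0,0]], slide=[[-0.0273,0.0837,0],[-0.0273,0.0837,0],[0,0,0],[0,0,0.1],[0,0,0.1]], gripper=[0,0,0,0,0])

```text
time: 24.23
tool_pos: [0.4482, 0.0463, 0.1093]
orientation: [-3.132, 0.003, -1.491]
ft_force: [0.4, 0.6, -1.3]
finger_gap: 0.0197
gripper_force: 10.0
```

drive_tool(twist=[[0,0,0],[0,0,0],[0,0,0],[0,0,0],[0,0,0]], slide=[[0,0,0.1],[0,0,0.1],[0,0,0.05],[0,0,0],[0,0,0]], gripper=[0,0,0,0,0])

```text
time: 24.65
tool_pos: [0.4467, 0.0452, 0.0323]
orientation: [-3.141, -0.0, -1.493]
ft_force: [0.2, 1.0, -0.1]
finger_gap: 0.0195
gripper_force: 10.0
```

drive_tool(twist=[[0,0,0],[0,0,0],[0,0,0]], slide=[[0,0,0],[0,0,0],[0,0,0]], gripper=[0,0,0])

```text
time: 24.9
tool_pos: [0.4473, 0.0457, 0.0338]
orientation: [-3.137, 0.001, -1.494]
ft_force: [0.4, 0.6, -0.7]
finger_gap: 0.0195
gripper_force: 10.0
```

drive_tool(twist=[[0,0,0],[0,0,0],[0,0,0],[0,0,0],[0,0,0]], slide=[[0,0,0.03],[0,0,0.025],[0,0,0.015],[0,0,0],[0,0,0]], gripper=[0,0,0,0,0])

```text
time: 25.32
tool_pos: [0.4463, 0.0452, 0.0114]
orientation: [-3.14, 0.0, -1.495]
ft_force: [-0.6, 0.3, 0.5]
finger_gap: 0.0198
gripper_force: 10.0
```

drive_tool(twist=[[0,0,0],[0,0,0]], slide=[[0,0,0],[0,0,0]], gripper=[0,0])

```text
time: 25.48
tool_pos: [0.4465, 0.0454, 0.0117]
orientation: [-3.14, 0.0, -1.495]
ft_force: [-0.1, 0.6, -0.2]
finger_gap: 0.0199
gripper_force: 10.0
```

Down another 0.6 mm, release, rise, then turn back to the handle orientation.

drive_tool(twist=[[0,0,0],[0,0,0],[0,0,0],[0,0,0],[0,0,0]], slide=[[0,0,0.002],[0,0,0],[0,0,0],[0,0,0],[0,0,0]], gripper=[0,0,0.45,0.45,0.45])

```text
time: 25.9
tool_pos: [0.4464, 0.0453, 0.0109]
orientation: [-3.14, 0.0, -1.495]
ft_force: [-0.2, 0.1, -0.0]
finger_gap: 0.0322
gripper_force: 0.0
```

drive_tool(twist=[[0,0,0],[0,0,0],[0,0,0],[0,0,0],[0,0,0]], slide=[[0,0,-0.04],[0,0,-0.1],[0,0,-0.12],[0,0,-0.12],[0,0,-0.12]], gripper=[0.45,0.45,0.45,0.45,0.45])

```text
time: 26.32
tool_pos: [0.4456, 0.045, 0.1625]
orientation: [-3.141, 0.0, -1.495]
ft_force: [0.9, 0.7, -0.6]
finger_gap: 0.0389
gripper_force: 0.0
```

drive_tool(twist=[[0,0,0],[0,0,-0.077],[0,0,-0.077],[0,0,-0.077],[0,0,-0.077]], slide=[[0,0,-0.1],[0,0,0],[0,0,0],[0,0,0],[0,0,0]], gripper=[0.7,0.7,0.7,0.7,0.7])

```text
time: 26.73
tool_pos: [0.4458, 0.0452, 0.1911]
orientation: [-3.14, -0.0, -1.005]
ft_force: [0.1, 0.4, 0.6]
finger_gap: 0.0592
gripper_force: 0.0
```

drive_tool(twist=[[0,0,-0.077],[0,0,-0.077],[0,0,-0.077],[0,0,-0.077],[0,0,-0.077]], slide=[[0,0,0],[0,0,0],[0,0,0],[0,0,0],[0,0,0]], gripper=[0.7,0.7,0.7,0.7,0.7])

```text
time: 27.15
tool_pos: [0.4458, 0.0451, 0.1908]
orientation: [-3.141, -0.001, -0.4]
ft_force: [-0.7, 0.3, 0.5]
finger_gap: 0.0612
gripper_force: 0.0
```

drive_tool(twist=[[0,0,-0.077],[0,0,-0.077],[0,0,-0.077],[0,0,-0.077],[0,0,0]], slide=[[0,0,0],[0,0,0],[0,0,0],[0,0,0],[0,0,0]], gripper=[0.7,0.7,0.7,0.7,0.7])

```text
time: 27.57
tool_pos: [0.4458, 0.0451, 0.1908]
orientation: [-3.141, -0.001, 0.08]
ft_force: [-0.9, -0.5, -0.4]
finger_gap: 0.0612
gripper_force: 0.0
```

```bash
python3 plan.py .452,-.031,-,4.5 -,-,.0695,-
python3 - <<'E'
from h import *
m=camera_model('wrist');i=read_camera('wrist')
k=cv2.inRange(cv2.cvtColor(i,cv2.COLOR_RGB2HSV),(15,35,90),(40,255,255))
cv2.imwrite('pics/w7.png',i[:,:,::-1])
a=i[100:330,150:450,::-1];cv2.imwrite('pics/c7.png',cv2.resize(a,None,fx=2,fy=2))
E
```

```text
now [0.4458 0.0451 0.1908] rpy [-3.1413e+00 -1.2000e-03  7.9600e-02] t 27.57 gap 0.0612 F [-0.9 -0.5 -0.4]
3 x slide [0.0002, 0.0849, -0.0]
4 x slide [0.0, 0.0, 0.1011]
```

View pics/c7.png

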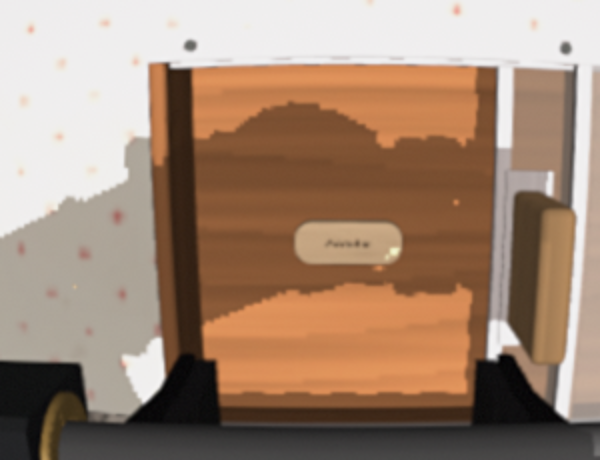

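The fob lies flat in the middle of the left compartment (crop (348,243)), and the fin is still at crop (540,275). Now I'll shut the door.

drive_tool(twist=[[0,0,0],[0,0,0],[0,0,0],[0,0,0],[0,0,0]], slide=[[0,0.085,0],[0,0.1,0],[0,0.07,0],[0,0,0],[0,0,0.1]], gripper=[0.7,0.7,0.7,0.7,0.7])

```text
time: 28.03
tool_pos: [0.4564, -0.0313, 0.1654]
orientation: [-3.141, -0.014, 0.074]
ft_force: [1.2, 0.6, 0.1]
finger_gap: 0.0608
gripper_force: 0.0
```

drive_tool(twist=[[0,0,0],[0,0,0],[0,0,0],[0,0,0],[0,0,0]], slide=[[0,0,0.1],[0,0,0.1],[0,0,0.07],[0,0,0.02],[0,0,0]], gripper=[0.7,0.7,0.7,0.7,0.7])

```text
time: 28.45
tool_pos: [0.4511, -0.031, 0.0725]
orientation: [3.141, 0.002, 0.076]
ft_force: [-0.1, 0.7, 0.7]
finger_gap: 0.0609
gripper_force: 0.0
```

drive_tool(twist=[[0,0,0],[0,0,0],[0,0,0],[0,0,0],[0,0,0]], slide=[[0,0,0],[0,0,0],[0,0,0],[0,0,0],[0,0,0]], gripper=[0,0,0,0,0], force=12)

```text
time: 28.87
tool_pos: [0.4527, -0.0308, 0.0747]
orientation: [-3.141, -0.004, 0.077]
ft_force: [0.4, -0.2, -0.3]
finger_gap: 0.0354
gripper_force: 0.0
```

drive_tool(twist=[[0,0,0],[0,0,0],[0,0,0],[0,0,0],[0,0,0]], slide=[[0,0,0],[0,0,0],[0,0,0],[0,0,0],[0,0,0]], gripper=[0,0,0,0,0])

```text
time: 29.28
tool_pos: [0.4522, -0.031, 0.074]
orientation: [-3.141, -0.002, 0.078]
ft_force: [-0.2, 0.8, 1.4]
finger_gap: 0.0138
gripper_force: 12.0
```

drive_tool(twist=[[0,0,0],[0,0,0],[0,0,0],[0,0,0],[0,0,0]], slide=[[0,-0.04,0],[0,-0.06,0],[0,-0.06,0],[0,-0.06,0],[0,-0.06,0]], gripper=[0,0,0,0,0])

```text
time: 29.7
tool_pos: [0.4452, 0.0529, 0.0739]
orientation: [3.141, -0.001, 0.078]
ft_force: [0.4, -2.0, 0.9]
finger_gap: 0.0142
gripper_force: 12.0
```

drive_tool(twist=[[0,0,0],[0,0,0],[0,0,0],[0,0,0],[0,0,0]], slide=[[0,-0.06,0],[0,-0.06,0],[0,-0.03,0],[0,0,0],[0,0,0]], gripper=[0,0,0,0,0])

```text
time: 30.12
tool_pos: [0.4415, 0.0977, 0.0739]
orientation: [-3.142, -0.0, 0.078]
ft_force: [-3.8, -0.6, 4.5]
finger_gap: 0.0139
gripper_force: 12.0
```

drive_tool(twist=[[0,0,0],[0,0,0],[0,0,0]], slide=[[0,-0.01,0],[0,0,0],[0,0,0]], gripper=[0,0,0])

```text
time: 30.37
tool_pos: [0.4414, 0.1, 0.0739]
orientation: [3.142, -0.0, 0.077]
ft_force: [-5.1, 0.4, 5.7]
finger_gap: 0.014
gripper_force: 12.0
```

drive_tool(twist=[[0,0,0],[0,0,0]], slide=[[0,-0.007,0],[0,0,0]], gripper=[0,0])

```text
time: 30.53
tool_pos: [0.4412, 0.1019, 0.0739]
orientation: [3.141, -0.0, 0.077]
ft_force: [-3.7, -0.7, 4.6]
finger_gap: 0.0141
gripper_force: 12.0
```

drive_tool(twist=[[0,0,0],[0,0,0]], slide=[[0,-0.008,0],[0,0,0]], gripper=[0,0])

```text
time: 30.7
tool_pos: [0.441, 0.1024, 0.0738]
orientation: [3.138, 0.001, 0.078]
ft_force: [0.4, -10.6, 5.2]
finger_gap: 0.0137
gripper_force: 12.0
```

drive_tool(twist=[[0,0,0],[0,0,0]], slide=[[0,-0.007,0],[0,0,0]], gripper=[0,0])

```text
time: 30.87
tool_pos: [0.4409, 0.1025, 0.0737]
orientation: [3.134, 0.002, 0.078]
ft_force: [5.4, -18.2, 4.2]
finger_gap: 0.0139
gripper_force: 12.0
```

drive_tool(twist=[[0,0,0],[0,0,0]], slide=[[0,-0.005,0],[0,0,0]], gripper=[0,0])

```text
time: 31.03
tool_pos: [0.4408, 0.1031, 0.0737]
orientation: [3.133, 0.003, 0.078]
ft_force: [7.9, -23.6, 4.0]
finger_gap: 0.0147
gripper_force: 12.0
```

The force has risen to over 20 N, so the door is on its stop. Release, rise, and retreat toward the robot's left.

drive_tool(twist=[[0,0,0],[0,0,0],[0,0,0],[0,0,0],[0,0,0]], slide=[[0,0,0],[0,0,0],[0,0,0],[0,0,0],[0,0,0]], gripper=[0.6,0.6,0.6,0.6,0.6])

```text
time: 31.45
tool_pos: [0.4419, 0.109, 0.0739]
orientation: [-3.141, -0.003, 0.077]
ft_force: [-1.8, -0.4, -0.4]
finger_gap: 0.0403
gripper_force: 0.0
```

drive_tool(twist=[[0,0,0],[0,0,0],[0,0,0],[0,0,0],[0,0,0]], slide=[[0,0,-0.05],[0,0,-0.12],[0,0,-0.12],[0,0,-0.12],[0,0,-0.12]], gripper=[0.6,0.6,0.6,0.6,0.6])

```text
time: 31.87
tool_pos: [0.441, 0.109, 0.2347]
orientation: [-3.141, -0.002, 0.078]
ft_force: [0.5, 0.0, 0.1]
finger_gap: 0.0523
gripper_force: 0.0
```

drive_tool(twist=[[0,0,0],[0,0,0],[0,0,0],[0,0,0],[0,0,0]], slide=[[-0.04,-0.11,0],[-0.04,-0.11,0],[-0.04,-0.11,0],[-0.04,-0.11,0],[-0.04,-0.11,0]], gripper=[0.6,0.6,0.6,0.6,0.6])

```text
time: 32.28
tool_pos: [0.3675, 0.2703, 0.2332]
orientation: [-3.14, -0.002, 0.078]
ft_force: [0.7, 0.6, -1.3]
finger_gap: 0.0525
gripper_force: 0.0
```

drive_tool(twist=[[0,0,0],[0,0,0],[0,0,0],[0,0,0],[0,0,0]], slide=[[-0.04,-0.11,0],[-0.04,-0.11,0],[-0.04,-0.11,0],[-0.04,-0.11,0],[-0.04,-0.11,0]], gripper=[0.6,0.6,0.6,0.6,0.6])

```text
time: 32.7
tool_pos: [0.2945, 0.4304, 0.2329]
orientation: [-3.14, -0.002, 0.079]
ft_force: [1.0, 0.3, 0.2]
finger_gap: 0.0523
gripper_force: 0.0
```

drive_tool(twist=[[0,0,0],[0,0,0],[0,0,0],[0,0,0],[0,0,0]], slide=[[0,0,0],[0,0,0],[0,0,0],[0,0,0],[0,0,0]], gripper=[0.6,0.6,0.6,0.6,0.6])

```text
time: 33.12
tool_pos: [0.2963, 0.4275, 0.233]
orientation: [-3.141, -0.002, 0.076]
ft_force: [0.1, -0.8, -0.3]
finger_gap: 0.0524
gripper_force: 0.0
```

Run:
```python
from h import *
t=read_camera('top'); s=read_camera('scene'); t0=cv2.imread('pics/top0.png')
w=np.vstack([cv2.resize(np.hstack([t0[130:380,160:480],t[130:380,160:480,::-1]]),(800,312)),cv2.resize(s[130:450,100:500,::-1],(800,640))[:280]])
cv2.imwrite('pics/end.png',w)
```

```text
(no output)
```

View pics/end.png

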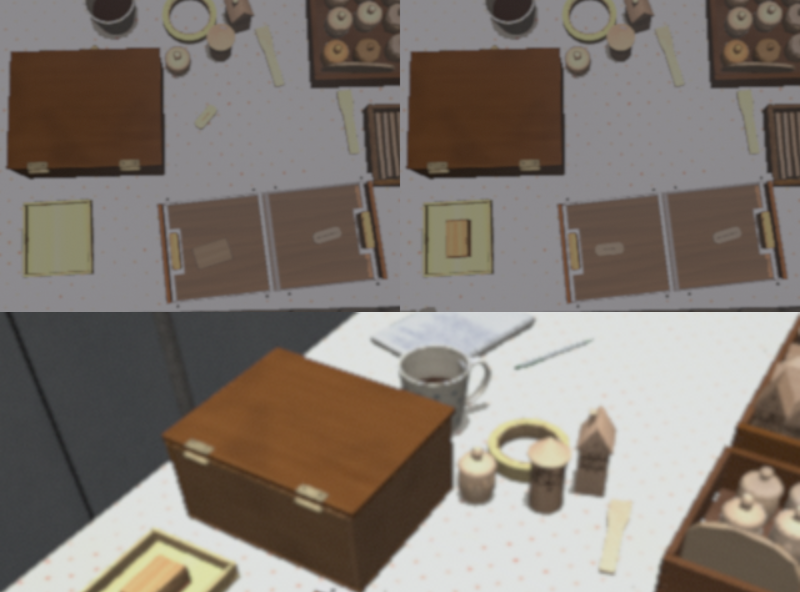

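The before/after top views show the block in the tray (458,238) and the fob under the left door (609,249), which is shut. The right door, the shown fob and the bystanders are unchanged.

```bash
python3 -c "from cell import *; print(sign_off())"
```

```text
the job is handed in; nothing more can be done
None
```

The job is handed in at about 33 s: the sanding block is flat in the tool tray, the loose fob is flat in the left compartment, its door is shut on its stop, and camera views show the other door, the other fob and the other goods unmoved.

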